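Photometer check: filter lightly out of its stand into the rails, cover shut

TASK

For the photometer's weekly check, take the glass filter with the round window out of its stand, set it upright in the slot between the two black rails of the sample compartment, centred along them and right down on the floor, let go of it and then close the cover gently. The filter is calibrated glass: hold it lightly, with less than 45 N from each finger, and never press, knock, drop or tip it over; stand it down on the free bench and take it again by its ends, because the open cover leaves no room to hold it by its faces there. Leave the other filters and everything else as they are.

Things in the scene. Friction and masses are not known exactly. Their poses are not given: they have to be found in the camera images.
- filter_round: Glass filter with ONE ROUND dark window (26 mm) in a plain aluminium frame, 60 wide x 8 thick x 41 mm high, about 70 g. Origin: middle of its foot (underside); x square to its faces, y along its width, z up. The lowest 5 mm taper to a flat foot 6 mm thick, so it stands alone if set down upright. May be in any of the stand's three slots.
- filter_slot_a: Another filter, same frame and axes, with an oblong window (36 x 14 mm); stays in the stand.
- filter_slot_b: Another filter, same as filter_slot_a; stays in the stand.
- stand: Grey filter stand, fixed, 150 x 78 x 43 mm. Origin: middle of its underside; x runs through the three slots, 45 mm apart. Filters stand on its floor, 6 mm up, tops 4 mm above the two cheeks. The cheeks (54 mm apart, grooved) cover the filters' ends; their faces are free, 37 mm from filter to filter, so take one by its faces and lift it straight up about 45 mm.
- spectro: Cream bench photometer at the left, fixed, 320 x 285 mm. Its sample compartment is on its right-hand side (towards -y), floor 85 mm above the bench, 95 mm wide and 153 mm long, with low walls (27 mm, ends 41 mm). Origin: middle of its underside; x to its back (about world +y), y towards the robot (about world -x).
- rail_slot (a point): Middle of the compartment floor in the slot between the two black rails. Slot 10 mm wide, 65 mm long (along this frame's y), open at its ends, walls 25 mm high and 20 mm thick; x points across it to the cover's hinge. 44 mm are free beyond each rail end. The rails are longer than a filter: fingers on its ends must stay above them, on its top 15 mm.
- cover_hinge (a point): Point on the cover's hinge line beside the slot's middle, 46 mm behind it (frame as rail_slot) and 48 mm above the floor. The open cover leans over the rails: an upright gripper, or one astride the filter's faces, hits it there. Take the filter by its ends with the gripper's body leaned about 0.4 rad away from the hinge (-x of this frame).
- spectro_cover (a joint): Cover angle, rad: 0 shut, 1.31 at its stop; starts open at 1.25 to 1.3. Cover 173 mm long, reaches 118 mm from the hinge line, outer face 8 mm outside the hinge line's plane, shut at 141 mm above the bench; clears a seated filter by 2 mm. Friction (0.3 N m) holds it where it is left; push it over from behind with closed fingertips, then down.
- timer: White kitchen-type timer lying at the right, 64 x 64 x 16 mm, loose; leave alone. Origin: middle of underside.
- tape_roll: Roll of tape lying near the front edge left of the stand, 69 mm across, 18 mm high, loose; leave alone. Origin: middle of underside.
- marker_1: Marker pen lying to the right of the stand, 135 mm long, 17 mm high, loose; leave alone. Origin: middle of underside.
- bench_top: Black worktop, its top at z = 0. Between the stand and the photometer, round x 0.545, y 0.085, it is always clear (70 mm either way along x, 40 mm along y): room to stand the filter down and take it again.
There are look-alikes about, which are no part of the job. Leave any green look-alike of the filter_round alone.

How it is judged:
On the way:
1. the round-window filter stands in the rail slot, let go, with the cover still open (x of filter_round in the frame of rail_slot between -0.004 and 0.004 m and y of filter_round in the frame of rail_slot between -0.01 and 0.01 m and z of filter_round in the frame of rail_slot between -0.003 and 0.003 m and angle between filter_round's own z axis and vertical below 0.08 rad and angle between the x axis of filter_round and the x axis of rail_slot, either way round below 0.12 rad and contact force between the fingers and filter_round below 0.05 N and value of joint spectro_cover above 0.8 rad), for 0.2 s.
At the end, for the whole second after the job is handed in: The filter with the round window stands still and upright in the slot between the rails: centre of its foot within 10 mm of the slot's middle along the rails, foot on the floor within 3 mm, tilt under 0.08 rad; the cover is shut (under 0.06 rad) (x of filter_round in the frame of rail_slot between -0.004 and 0.004 m and y of filter_round in the frame of rail_slot between -0.01 and 0.01 m and z of filter_round in the frame of rail_slot between -0.003 and 0.003 m and angle between filter_round's own z axis and vertical below 0.08 rad and angle between the x axis of filter_round and the x axis of rail_slot, either way round below 0.12 rad and linear speed of filter_round below 0.01 m/s and value of joint spectro_cover below 0.06 rad); the robot touches nothing.
It fails at once if the fingers grip the round-window filter with more than 90 N, both together (contact force between the fingers and filter_round above 90 N).
It fails at once if the round-window filter is pressed or knocked against the bench, the stand or the photometer with more than 40 N (contact force between filter_round and bench_top above 40 N or contact force between filter_round and stand above 40 N or contact force between filter_round and spectro above 40 N).
It fails at once if the round-window filter is dropped (let go and moving faster than 0.3 m/s) or tipped over (by more than 0.5 rad) ((contact force between the fingers and filter_round below 0.05 N and linear speed of filter_round above 0.3 m/s) or angle between filter_round's own z axis and vertical above 0.5 rad).
It fails at once if the cover is slammed: it closes faster than 3 rad/s (velocity of joint spectro_cover below -3 rad/s).
It fails at once if another filter is moved by more than 15 mm, or a loose thing on the bench by more than 30 mm (distance of any of filter_slot_a, filter_slot_b from where it was at the start of the episode above 0.015 m or distance of any of timer, tape_roll, marker_1 from where it was at the start of the episode above 0.03 m).
It also fails if it takes over 64 s, if anything falls off the work surface, if the arm or the gripper's body presses on something with over 40 N, if the wrist force passes 120 N, or if a joint passes its speed limit or range.

ROBOT

A 6-joint arm with a two-finger parallel gripper is mounted at the origin on a cart in front of the work surface, level with it; the furniture and walls round the work are solid. World frame = base frame: x ahead of the robot, y to its left, z up, the work surface at z = 0. Lengths are in m, angles in rad, forces in N, time in s.
With the tool pointing down it reaches from about 0.35 to 0.85 m from the base axis. Payload 8.1 kg.
Tool frame: the origin (TCP) lies at the very end of the fingers, on their centre line; the grasp point (between the pads) lies 19 mm behind it; z points along the fingers, y is the line along which they close (so a half turn about z gives the same grasp; the last joint's range is limited). The gripper opens to 93 mm and grips with 3 to 60 N. Pads are 15 mm wide; open, the fingers measure 128 mm over their backs; the gripper's body (75 mm by 188 mm) begins 65 mm behind the grasp point.
Start: joints at [1.038, 0.13, 1.488, -0, 1.523, -0.085], TCP at [0.26, 0.541, 0.219] pointing down, gripper open.
Joint ranges: [-2.96, 2.96], [-0.89, 2.26], [0.02, 2.5], [-1.34, 4.48], [0, 2.73], [-2.66, 2.66]. Speed limits (rad/s): [2.39, 2.39, 2.79, 3.14, 3.14, 3.14].

INTERFACE

Orientations are given as a rotation vector (axis times angle).
In Python, from plant import monitor, eyes, ticket gives the robot as it stands.
- The arm moves only by the tool arm_command, never from a script. Its argument "deltas" is a list that holds one entry, the list of rows, each a list of 6 numbers: the shift along the world's x, y, z in cm, then the turn, a rotation vector about the world's x, y, z in degrees. In form: [[[tx, ty, tz, rx, ry, rz], ...]]. A call has 1 to 12 rows; each row shifts and turns the commanded pose from where the row before left it; what a row does not reach is not made up. A row lasts 1/12 s, in which the tool goes at most 41.7 mm and 7.16 degrees, less where a joint would pass 70% of its speed; a pose out of reach is approached as far as the arm can. A call is refused whole if a number of a shift passes 4.17 or a number of a turn 7.16, either way. A call with a gripper value outside its range is refused whole. "gripper" is the opening, from -1 (shut) to 1 (fully open), set as the call begins (left out, the last holds). The fingers move at their own pace and stop on an object; "squeeze" is the grip in N (left out, the last holds). Time passes only in rows, so rows that do not move let the fingers close. It gives the time, the measured TCP pose, the force, the opening and the grip force at its end, in the units of the state.
- monitor.read_state(): the state, without advancing time (a new reading comes with each control period).
- eyes.read_camera(name): name is "side" or "top"; returns the picture (400x640x3 uint8, blue, green, red); there is no depth.
- eyes.camera_model(name): a dict with "fx", "fy", "cx", "cy" (pixels), "rvec" (rotation vector, rad) and "tvec" (3), from world to camera coordinates, as OpenCV has them. Camera axes: x right, y down, z forward; pixel columns grow to the right and rows downward; lengths in m; the calibration is good to about 2 mm. A picture is of the moment at which its call begins. camera_model takes no time and is no camera call.
- ticket.close_job(): hands the job in; it is judged then, once.
The state is a dict: "t": time; "q": joint angles; "dq": joint speeds; "joint_torque": joint torques, N m; "tool_pos": TCP position; "orientation": TCP orientation; "force": force on the tool from outside, world axes, zero at the start; "wrist_torque": the same for the moment, N m; "opening": finger opening in m; "gripper_force": force on a finger pad.
Only numpy, scipy, OpenCV 4.12 (cv2) and the standard library are available. Lean on these libraries where they do the work, as an engineer would, in place of code of your own. Each camera call takes 0.05 s, during which the arm holds its last target. There are 200 camera calls.

## Working session

There is one attempt and no reset: what is moved stays moved. The work goes in short steps, Python scripts to look and compute and a tool call to move; the robot and the scene stay as the last step left them, time stands still between calls to the robot, and variables do not carry over. Pictures are saved under pics/ and viewed, at most 10 in all, crops included, and the job is handed in when it is done.

Besides the shell and the picture viewer there is one more tool, called after "Call:" by a JSON object that holds its "op" and its "data". arm_command: Moves the arm, as the interface text tells. Its arguments: {"type":"object","properties":{"deltas":{"type":"array"},"gripper":{"type":"number"},"squeeze":{"type":"number"}},"required":["deltas"]}

```bash
ls; mkdir -p pics
python3 - <<'E'
from plant import monitor, eyes
import cv2
for n in("side","top"):
    im=eyes.read_camera(n); cv2.imwrite(f"pics/{n}0.png",im)
    m=eyes.camera_model(n); print(n,m)
s=monitor.read_state();print(s)
E
```

```text
pics
side {'fx': 394.7702377210789, 'fy': 394.7702377210789, 'cx': 317.1597614822755, 'cy': 195.28628226353086, 'rvec': array([ 2.27685842,  0.44495114, -0.18132523]), 'tvec': array([-0.52870084, -0.08104372,  1.28516562])}
top {'fx': 394.979608112915, 'fy': 394.979608112915, 'cx': 319.9800475991453, 'cy': 191.0658167454002, 'rvec': array([ 2.05334759, -2.17491841,  0.22492396]), 'tvec': array([0.01169109, 0.60914186, 1.27673024])}
{'t': 0.1, 'q': array([ 1.03756638e+00,  1.31071556e-01,  1.48915330e+00,  1.32002329e-05,
        1.52299446e+00, -8.53906320e-02]), 'dq': array([-0.00055411,  0.00032088, -0.00151806, -0.00179935,  0.00122823,
        0.00076166]), 'joint_torque': array([ 5.18938086e-04, -5.61335707e+01, -4.93097484e+01,  7.70449173e-02,
        2.90262164e-02, -9.78856565e-05]), 'tool_pos': array([0.25952527, 0.54041081, 0.21771014]), 'orientation': array([-6.97488482e-01, -3.06266526e+00,  2.42719489e-03]), 'force': array([ 0.10148329, -0.46887858, -0.71936784]), 'wrist_torque': array([-0.00306355, -0.01231425,  0.00397038]), 'gripper_force': 0.0, 'opening': 0.09310396008881527}
```

View pics/side0.png

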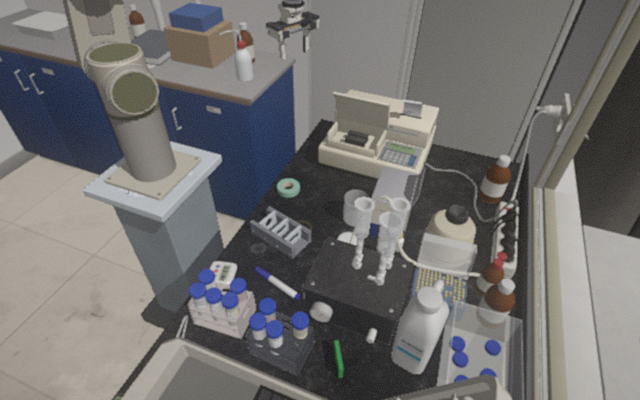

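View pics/top0.png

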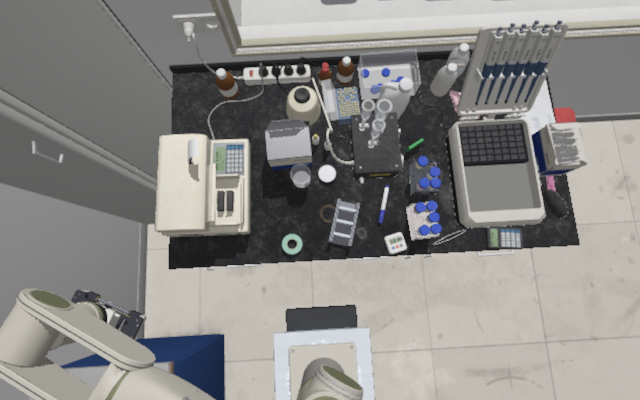

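Side: stand about (281,233), photometer compartment about (357,138). Top: stand about (344,223), rails about (225,205). I'll enlarge these areas.

```bash
cat > h.py <<'E'
import numpy as np, cv2
from plant import eyes, monitor
def crop(im,u,v,w,h,W,H):
    c=cv2.resize(im[v:v+h,u:u+w],(W,H),interpolation=cv2.INTER_CUBIC); sx=W/w; sy=H/h
    for k in range(u,u+w):
        if k%10==0:
            x=int((k-u+.5)*sx); cv2.line(c,(x,0),(x,8),(0,0,255),1); cv2.putText(c,str(k),(x-10,18),0,.35,(0,0,255),1)
    for k in range(v,v+h):
        if k%10==0:
            y=int((k-v+.5)*sy); cv2.line(c,(0,y),(8,y),(0,0,255),1); cv2.putText(c,str(k),(9,y+4),0,.35,(0,0,255),1)
    return c
M={n:eyes.camera_model(n) for n in("side","top")}
def P(n,X):
    m=M[n];K=np.array([[m['fx'],0,m['cx']],[0,m['fy'],m['cy']],[0,0,1]])
    return cv2.projectPoints(np.array(X,float).reshape(-1,1,3),m['rvec'],m['tvec'],K,None)[0][:,0]
def ray(n,uv):
    m=M[n];R=cv2.Rodrigues(m['rvec'])[0];c=-R.T@m['tvec']
    d=R.T@np.array([(uv[0]-m['cx'])/m['fx'],(uv[1]-m['cy'])/m['fy'],1]);return c,d/np.linalg.norm(d)
def atz(n,uv,z):
    c,d=ray(n,uv);return c+d*(z-c[2])/d[2]
def tri(us,ut):
    A=[];b=[]
    for n,uv in(("side",us),("top",ut)):
        c,d=ray(n,uv);Q=np.eye(3)-np.outer(d,d);A.append(Q);b.append(Q@c)
    X=np.linalg.solve(A[0]+A[1],b[0]+b[1])
    return X,[np.linalg.norm(Q@X-bb) for Q,bb in zip(A,b)]
E
python3 - <<'E'
from h import *
s=cv2.imread("pics/side0.png");t=cv2.imread("pics/top0.png")
a=np.hstack([crop(s,245,202,72,54,400,300),crop(t,316,196,68,51,400,300)])
b=np.hstack([crop(s,316,86,80,90,400,300) if 0 else crop(s,315,88,100,75,400,300),crop(t,190,160,80,60,400,300)])
cv2.imwrite("pics/c1.png",np.vstack([a,b]))
cv2.imwrite("pics/c2.png",np.hstack([crop(s,248,205,60,50,480,400)]))
cv2.imwrite("pics/c3.png",np.vstack([crop(s,315,88,100,50,800,400)]))
E
```

```text
(no output)
```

View pics/c1.png

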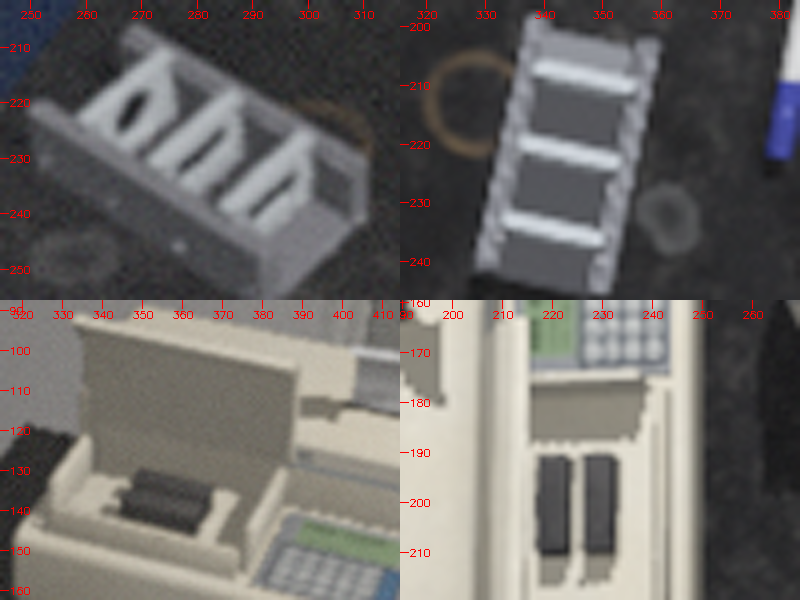

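The round window is in the filter at the left end of the stand in the side view, window about (268,221). Its top centre is about (266.5,217) in side and about (342,234.4) in top, the slot nearest the robot. The rails in top have their slot middle about (225,200.5). I'll fit models and overlay them to check.

```bash
cat > fit.py <<'E'
from h import *
from scipy.optimize import least_squares
def T(p,pts): # x,y,z,yaw
    c,s=np.cos(p[3]),np.sin(p[3]); pts=np.array(pts,float)
    return np.c_[p[0]+c*pts[:,0]-s*pts[:,1],p[1]+s*pts[:,0]+c*pts[:,1],p[2]+pts[:,2]]
print("cams",[ray(n,(320,200))[0].round(3) for n in M])
top=np.array([[336.8,198.1],[360,202.3],[351.6,245.3],[327.7,240.6]])
G=[[.075,.039,.043],[.075,-.039,.043],[-.075,-.039,.043],[-.075,.039,.043]]
f=least_squares(lambda p:(P("top",T([p[0],p[1],0,p[2]],G))-top).ravel(),[.5,0,0])
st=np.array([f.x[0],f.x[1],0,f.x[2]]);print("stand",st.round(4),np.abs(f.fun).max())
for k in(-1,0,1): print(k,"top",P("top",T(st,[[.045*k,0,.047]]))[0].round(1),"side",P("side",T(st,[[.045*k,0,.047]]))[0].round(1))
print("tri round",tri((266.5,217),(341.9,234.4)))
c=atz("top",(225,200.5),.110);print("slot from top z=.11",c.round(4),"side px",P("side",c)[0].round(1))
for uv in[(223.9,190.5),(223.9,210.5),(226.1,190.5),(226.1,210.5),(216.9,190.5),(233.1,210.5)]: print(uv,atz("top",uv,.11).round(4))
E
python3 fit.py
python3 - <<'E'
from h import *
s=cv2.imread("pics/side0.png");t=cv2.imread("pics/top0.png")
cv2.imwrite("pics/c4.png",np.hstack([np.vstack([crop(s,340,122,40,30,400,300),crop(s,252,205,40,30,400,300)]),np.vstack([crop(t,208,183,40,30,400,300),crop(t,322,222,40,30,400,300)])]))
E
```

```text
cams [array([ 0.856, -0.736,  0.815]), array([ 0.334, -0.008,  1.375])]
stand [ 0.5037 -0.099   0.     -0.265 ] 0.6241427678827449
-1 top [341.5 234.2] side [267.9 216.6]
0 top [344.1 221.2] side [280.5 224. ]
1 top [346.7 208.3] side [293.5 231.7]
tri round (array([ 0.4584534 , -0.08918356,  0.0471039 ]), [np.float64(0.0013412118797149453), np.float64(0.0013412118797149996)])
slot from top z=.11 [0.5855 0.2877 0.11  ] side px [355.9 135.3]
(223.9, 190.5) [0.619 0.291 0.11 ]
(223.9, 210.5) [0.5527 0.2915 0.11  ]
(226.1, 190.5) [0.6186 0.2838 0.11  ]
(226.1, 210.5) [0.5523 0.2844 0.11  ]
(216.9, 190.5) [0.6203 0.3139 0.11  ]
(233.1, 210.5) [0.551  0.2618 0.11  ]
```

View pics/c4.png

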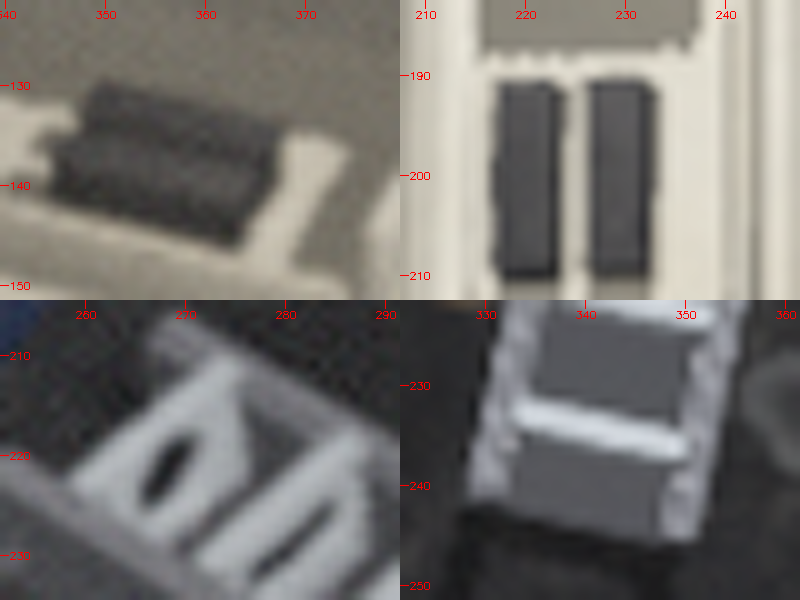

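Call:
{"op": "arm_command", "data": {"deltas": [[[0,0,4,0,0,0],[0,0,4,0,0,0],[0,0,4,0,0,0],[1.2,-3.9,0,0,0,-5],[1.2,-3.9,0,0,0,-5],[1.2,-3.9,0,0,0,-5],[1.2,-3.9,0,0,0,-5],[1.2,-3.9,0,0,0,-5],[1.2,-3.9,0,0,0,-5],[1.2,-3.9,0,0,0,-5],[1.2,-3.9,0,0,0,-5],[1.2,-3.9,0,0,0,-5]]], "gripper": -0.4, "squeeze": 12}}

```text
t: 1.1
tool_pos: [0.3676, 0.188, 0.3383]
orientation: [-1.822, -2.56, 0.0]
force: [1.2, 0.1, -0.2]
opening: 0.0283
gripper_force: 0.0
```

```bash
cat >> h.py <<'E'
from scipy.spatial.transform import Rotation as Ro
def tool(phi,lean=0): # tool down, tool y at angle phi, body leaned by lean (about tool y)
    x=np.array([np.sin(phi),-np.cos(phi),0]);y=np.array([np.cos(phi),np.sin(phi),0])
    R=np.c_[x,y,[0,0,0]]; R[:,2]=np.cross(x,y)
    R=np.c_[np.cross(y,[0,0,-1.]),y,[0,0,-1.]]
    return Ro.from_rotvec(lean*y)*Ro.from_matrix(R)
def go(pos,R):
    s=monitor.read_state();c=Ro.from_rotvec(s['orientation'])
    print("t %.2f pos %s"%(s['t'],s['tool_pos'].round(4)),"d cm",((np.array(pos)-s['tool_pos'])*100).round(2),"rot deg",np.degrees((R*c.inv()).as_rotvec()).round(2),"F",s['force'].round(1),"open",round(s['opening'],4),"grip",round(s['gripper_force'],1))
E
python3 - <<'E'
from h import *
t=cv2.imread("pics/top0.png").astype(float).mean(2)
r=np.arange(145,228);e=[]
for v in r:
    g=-np.diff(t[v,243:256]);k=g.argmax();w=g[max(k-2,0):k+3].clip(0);e.append(243.5+max(k-2,0)+(w*np.arange(len(w))).sum()/w.sum())
e=np.array(e);p=np.polyfit(r,e,1)
for _ in range(4):
    ok=abs(np.polyval(p,r)-e)<.5;p=np.polyfit(r[ok],e[ok],1)
a=atz("top",(np.polyval(p,145),145),.1);b=atz("top",(np.polyval(p,227),227),.1)
d=a-b;yaw=np.arctan2(-d[1],d[0]) ;print("edge",p,ok.mean(),a,b,"rail yaw dev",np.arctan2(d[1],d[0]))
print("filter ends",atz("top",(332.8,232.5),.047),atz("top",(350.5,236),.047))
s0=np.array([.586,.2877,0]);
for y in(-.025,-.005,.005,.025):
  for x in(-.0325,.0325):
    X=s0+[x,y,.11];print(y,x,P("side",X)[0].round(1),P("top",X)[0].round(1))
print("near face bottoms",P("side",[s0+[x,-.025,.085] for x in(-.0325,.0325)]).round(1))
go([.459,-.088,.10],tool(-.265))
E
```

```text
edge [-4.71976432e-03  2.49467575e+02] 0.9879518072289156 [0.77375391 0.20820525 0.1       ] [0.49581831 0.21514761 0.1       ] rail yaw dev -0.024973141830496218
filter ends [ 0.4676954  -0.05835311  0.047     ] [ 0.45257259 -0.11686731  0.047     ]
-0.025 -0.0325 [343.8 137.2] [232.8 209.8]
-0.025 0.0325 [363.6 141.8] [232.6 190.2]
-0.005 -0.0325 [345.9 133.9] [226.6 210.1]
-0.005 0.0325 [365.5 138.4] [226.4 190.5]
0.005 -0.0325 [346.9 132.3] [223.5 210.3]
0.005 0.0325 [366.4 136.7] [223.4 190.7]
0.025 -0.0325 [348.8 129.1] [217.3 210.6]
0.025 0.0325 [368.2 133.5] [217.3 191. ]
near face bottoms [[343.4 143.7]
 [362.9 148.4]]
t 1.10 pos [0.3676 0.188  0.3383] d cm [  9.14 -27.6  -23.83] rot deg [ 0.000e+00 -1.000e-02 -3.431e+01] F [ 1.2  0.1 -0.2] open 0.0283 grip 0.0
```

Call:
{"op": "arm_command", "data": {"deltas": [[[1.3,-3.9,-2,0,0,-4.9],[1.3,-3.9,-2,0,0,-4.9],[1.3,-3.9,-2,0,0,-4.9],[1.3,-3.9,-2,0,0,-4.9],[1.3,-3.9,-2,0,0,-4.9],[1.3,-3.9,-2,0,0,-4.9],[1.3,-3.9,-2,0,0,-4.7],[0,-0.3,-3,0,0,0],[0.1,0,-3,0,0,0],[0,0,-3,0,0,0],[0,0,0,0,0,0],[0,0,0,0,0,0]]]}}

```text
t: 2.1
tool_pos: [0.4499, -0.0616, 0.1196]
orientation: [-2.485, -1.915, 0.005]
force: [0.3, -0.2, 1.1]
opening: 0.028
gripper_force: 0.0
```

Run:
```python
from h import *
go([.460,-.0878,.022],tool(-.262))
t=eyes.read_camera("top");s=eyes.read_camera("side")
cv2.imwrite("pics/c5.png",np.hstack([crop(s,240,180,60,60,400,400),crop(t,310,200,60,60,400,400)]))
x=monitor.read_state()['tool_pos'];print(P("side",x),P("top",x))
```

```text
t 2.10 pos [ 0.4499 -0.0616  0.1196] d cm [ 1.01 -2.62 -9.76] rot deg [-0.07 -0.26 -0.25] F [ 0.3 -0.2  1.1] open 0.028 grip 0.0
[[267.59343633 189.30003869]] [[335.0149859  234.71838289]]
```

View pics/c5.png

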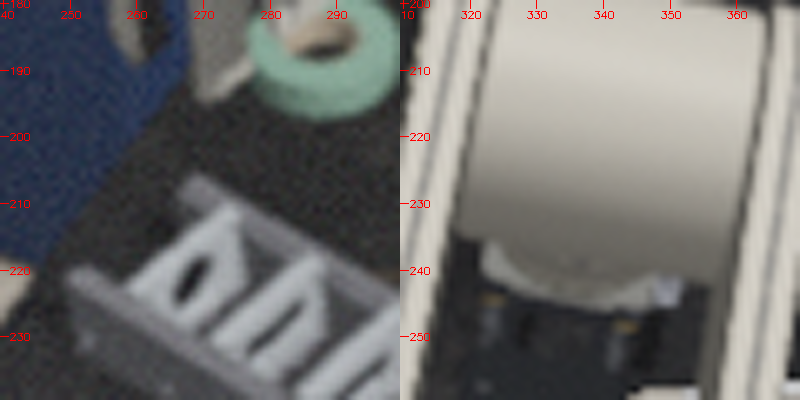

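Side crop: the finger tips show at about (261,189) and (271,194), with the round filter's top centre at about (266.5,217). The arm blocks the top view.

Call:
{"op": "arm_command", "data": {"deltas": [[[0.5,-1.3,0,0,0,0],[0.5,-1.3,0,0,-0.3,-0.2],[0,0,-2,0,0,0],[0,0,-2,0,0,0],[0,0,-1.5,0,0,0],[0,0,0,0,0,0],[0,0,0,0,0,0]]]}}

```text
t: 2.78
tool_pos: [0.4624, -0.0885, 0.0671]
orientation: [2.488, 1.911, 0.007]
force: [-1.5, 0.9, 0.9]
opening: 0.0279
gripper_force: 0.0
```

Run:
```python
from h import *
go([.460,-.0878,.022],tool(-.262))
s=eyes.read_camera("side")
cv2.imwrite("pics/c6.png",crop(s,245,195,40,40,500,500))
```

```text
t 2.78 pos [ 0.4624 -0.0885  0.0671] d cm [-0.24  0.07 -4.51] rot deg [ 0.02  0.34 -0.06] F [-1.5  0.9  0.9] open 0.0279 grip 0.0
```

View pics/c6.png

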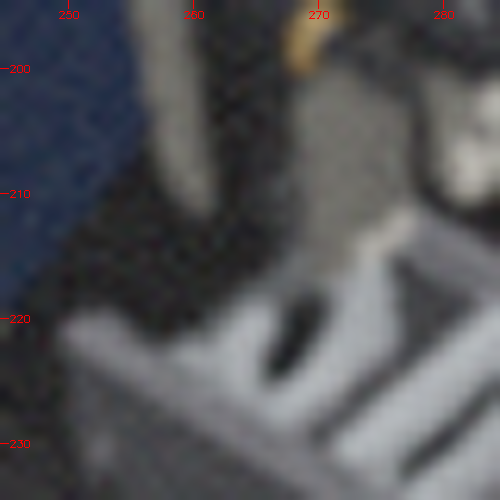

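The fingers straddle the filter: left tip about (260,211), right tip about (273,215). Going down.

Call:
{"op": "arm_command", "data": {"deltas": [[[-0.2,0.1,-0.7,0,0.3,0],[0,0,-1,0,0,0],[0,0,-1,0,0,0],[0,0,-1,0,0,0],[0,0,-0.8,0,0,0],[0,0,0,0,0,0],[0,0,0,0,0,0]]]}}

```text
t: 3.42
tool_pos: [0.4589, -0.0867, 0.02]
orientation: [-2.49, -1.912, 0.002]
force: [-0.2, -0.3, -0.3]
opening: 0.0279
gripper_force: 0.0
```

Call:
{"op": "arm_command", "data": {"deltas": [[[0,0,0,0,0,0],[0,0,0,0,0,0],[0,0,0,0,0,0],[0,0,0,0,0,0]]], "gripper": -0.7, "squeeze": 8}}

```text
t: 3.75
tool_pos: [0.4601, -0.0871, 0.0215]
orientation: [2.491, 1.913, 0.001]
force: [-0.2, 0.1, 0.0]
opening: 0.0142
gripper_force: 0.0
```

Call:
{"op": "arm_command", "data": {"deltas": [[[0,0,0,0,0,0],[0,0,0,0,0,0],[0,0,0,0,0,0],[0,0,0,0,0,0],[0,0,0,0,0,0]]], "gripper": -1, "squeeze": 12}}

```text
t: 4.17
tool_pos: [0.4598, -0.087, 0.0213]
orientation: [2.492, 1.913, 0.0]
force: [-1.2, 0.5, 3.8]
opening: 0.0077
gripper_force: 12.0
```

Call:
{"op": "arm_command", "data": {"deltas": [[[0,0,0.2,0,0,0],[0,0,0.4,0,0,0],[0,0,0.6,0,0,0],[0,0,0.8,0,0,0],[0,0,1,0,0,0],[0,0,1,0,0,0],[0,0,1.5,0,0,0],[0,0,2,0,0,0],[0,0,2,0,0,0],[0,0,0,0,0,0],[0,0,0,0,0,0]]]}}

```text
t: 5.08
tool_pos: [0.4612, -0.0874, 0.1181]
orientation: [2.489, 1.911, 0.004]
force: [0.6, -0.3, -0.5]
opening: 0.0079
gripper_force: 12.0
```

Run:
```python
from h import *
go([.545,.085,.10],tool(-np.pi/2-.025)); go([.545,.085,.10],tool(np.pi/2-.025))
```

```text
t 5.08 pos [ 0.4612 -0.0874  0.1181] d cm [ 8.38 17.24 -1.81] rot deg [  0.21   0.15 -76.48] F [ 0.6 -0.3 -0.5] open 0.0079 grip 12.0
t 5.08 pos [ 0.4612 -0.0874  0.1181] d cm [ 8.38 17.24 -1.81] rot deg [ -0.16   0.22 103.52] F [ 0.6 -0.3 -0.5] open 0.0079 grip 12.0
```

Call:
{"op": "arm_command", "data": {"deltas": [[[0.4,0.7,0,0,0,-4],[0.7,1.5,0,0,0,-6.5],[0.8,1.6,0,0,0,-7],[0.8,1.6,0,0,0,-7],[0.8,1.6,0,0,0,-7],[0.8,1.6,0,0,0,-7],[0.8,1.6,0,0,0,-7],[0.8,1.6,0,0,0,-7],[0.8,1.6,0,0,0,-7],[0.8,1.6,0,0,0,-7],[0.6,1.5,0,0,0,-6],[0.3,0.7,0,0,0,-4]]]}}

```text
t: 6.08
tool_pos: [0.5433, 0.0867, 0.1145]
orientation: [-3.141, 0.048, 0.003]
force: [0.1, -0.9, -1.2]
opening: 0.0077
gripper_force: 12.0
```

Call:
{"op": "arm_command", "data": {"deltas": [[[0,0,0,0,0,0],[0,0,-1.5,0,0,0],[0,0,-1.5,0,0,0],[0,0,-1.5,0,0,0],[0,0,-1.5,0,0,0],[0,0,0,0,0,0],[0,0,0,0,0,0]]]}}

```text
t: 6.67
tool_pos: [0.542, 0.0844, 0.0545]
orientation: [3.141, -0.038, -0.006]
force: [0.7, -0.5, -1.5]
opening: 0.0076
gripper_force: 12.0
```

Run:
```python
from h import *
go([.545,.085,.016],tool(-np.pi/2-.025))
s=eyes.read_camera("side");t=eyes.read_camera("top")
x=monitor.read_state()['tool_pos'];u=P("side",x)[0].astype(int);v=P("top",x)[0].astype(int);print(u,v)
cv2.imwrite("pics/c7.png",np.hstack([crop(s,u[0]-20,u[1]-20,40,40,400,400),crop(t,v[0]-25,v[1]-25,50,50,400,400)]))
```

```text
t 6.67 pos [0.542  0.0844 0.0545] d cm [ 0.3   0.06 -3.85] rot deg [ 0.02 -0.21 -0.06] F [ 0.7 -0.5 -1.5] open 0.0076 grip 12.0
[319 183] [289 212]
```

View pics/c7.png

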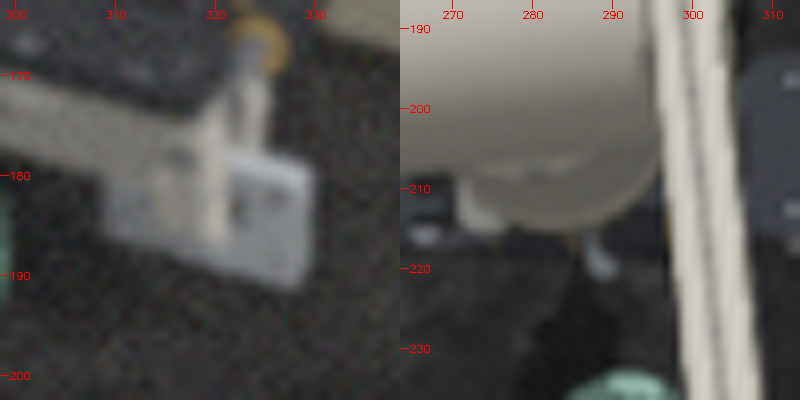

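The filter hangs upright and square in the fingers, spanning about (309–330, 178–191) in the side crop. Its foot should be about 39 mm up.

Call:
{"op": "arm_command", "data": {"deltas": [[[0.2,0,-1,0,-0.2,0],[0,0,-1,0,0,0],[0,0,-0.8,0,0,0],[0,0,-0.5,0,0,0],[0,0,-0.3,0,0,0],[0,0,0,0,0,0],[0,0,0,0,0,0]]]}}

```text
t: 7.35
tool_pos: [0.5455, 0.085, 0.0198]
orientation: [-3.141, 0.04, -0.005]
force: [0.3, 0.6, -0.9]
opening: 0.0082
gripper_force: 12.0
```

Call:
{"op": "arm_command", "data": {"deltas": [[[0,0,-0.1,0,0,0],[0,0,-0.1,0,0,0],[0,0,0,0,0,0]]]}}

```text
t: 7.6
tool_pos: [0.5459, 0.0851, 0.0182]
orientation: [-3.141, 0.04, -0.006]
force: [-0.1, -0.7, -0.7]
opening: 0.008
gripper_force: 12.0
```

Call:
{"op": "arm_command", "data": {"deltas": [[[0,0,-0.1,0,0,0],[0,0,0,0,0,0],[0,0,0,0,0,0]]]}}

```text
t: 7.85
tool_pos: [0.5457, 0.085, 0.0171]
orientation: [-3.141, 0.04, -0.006]
force: [-0.3, -0.5, -1.3]
opening: 0.0079
gripper_force: 12.0
```

Call:
{"op": "arm_command", "data": {"deltas": [[[0,0,-0.1,0,0,0],[0,0,0,0,0,0],[0,0,0,0,0,0]]]}}

```text
t: 8.1
tool_pos: [0.5456, 0.085, 0.0159]
orientation: [-3.141, 0.04, -0.005]
force: [0.3, -0.5, -1.4]
opening: 0.0078
gripper_force: 12.0
```

Call:
{"op": "arm_command", "data": {"deltas": [[[0,0,-0.1,0,0,0],[0,0,0,0,0,0],[0,0,0,0,0,0]]]}}

```text
t: 8.35
tool_pos: [0.546, 0.0851, 0.0153]
orientation: [-3.141, 0.04, -0.006]
force: [0.1, 0.7, 0.8]
opening: 0.0076
gripper_force: 12.0
```

Call:
{"op": "arm_command", "data": {"deltas": [[[0,0,-0.05,0,0,0],[0,0,0,0,0,0],[0,0,0,0,0,0]]]}}

```text
t: 8.6
tool_pos: [0.546, 0.0851, 0.0152]
orientation: [-3.141, 0.04, -0.006]
force: [-2.6, 0.3, 5.8]
opening: 0.0078
gripper_force: 12.0
```

Call:
{"op": "arm_command", "data": {"deltas": [[[0,0,0,0,0,0],[0,0,0,0,0,0],[0,0,0,0,0,0],[0,0,0,0,0,0]]], "gripper": -0.4}}

```text
t: 8.93
tool_pos: [0.5456, 0.085, 0.0143]
orientation: [-3.141, 0.04, -0.005]
force: [-0.6, -0.1, 0.1]
opening: 0.027
gripper_force: 0.0
```

Call:
{"op": "arm_command", "data": {"deltas": [[[0,0,1,0,0,0],[0,0,1.5,0,0,0],[0,0,2,0,0,0],[0,0,3,0,0,0],[0,0,4,0,0,0],[0,0,2,0,0,0],[0,0,0,0,0,0]]]}}

```text
t: 9.52
tool_pos: [0.5496, 0.0853, 0.1571]
orientation: [-3.14, 0.04, -0.022]
force: [0.9, -0.5, 0.8]
opening: 0.028
gripper_force: 0.0
```

Run:
```python
from h import *
go([.546,.085,.10],tool(-.025,.4)); R=tool(-.025,.4).as_matrix();print(R.round(2))
```

```text
t 9.52 pos [0.5496 0.0853 0.1571] d cm [-0.36 -0.03 -5.71] rot deg [ 16.86 -17.82  88.79] F [ 0.9 -0.5  0.8] open 0.028 grip 0.0
[[ 0.02  1.    0.01]
 [ 0.92 -0.02  0.39]
 [ 0.39  0.   -0.92]]
```

Call:
{"op": "arm_command", "data": {"deltas": [[[0,0,0,0,0,5],[0,0,0,0,0,7.1],[0,0,0,0,0,7.1],[0,0,0,0,0,7.1],[0,0,0,0,0,7.1],[0,0,0,0,0,7.1],[0,0,0,0,0,7.1],[0,0,0,0,0,7.1],[0,0,0,0,0,7.1],[0,0,0,0,0,7.1],[0,0,0,0,0,7.1],[0,0,0,0,0,7.1]]], "gripper": 1}}

```text
t: 10.52
tool_pos: [0.5453, 0.085, 0.1493]
orientation: [-2.369, -2.059, -0.003]
force: [0.0, 0.4, -0.1]
opening: 0.0927
gripper_force: 0.0
```

Call:
{"op": "arm_command", "data": {"deltas": [[[0,0,0,0,0,7],[0,0,0,6,0,0],[0,0,0,6,0,0],[0,0,0,6,0,0],[0,0,0,5,0,0],[0,0,0,0,0,0],[0,0,0,0,0,0]]]}}

```text
t: 11.1
tool_pos: [0.5452, 0.0836, 0.1486]
orientation: [-2.024, -1.97, -0.402]
force: [-0.3, -0.4, -0.2]
opening: 0.0929
gripper_force: 0.0
```

Run:
```python
from h import *
go([.5455,.0875,.07],tool(-.025,.4))
s=eyes.read_camera("side")
cv2.imwrite("pics/c8.png",crop(s,290,145,60,60,500,500))
```

```text
t 11.10 pos [0.5452 0.0836 0.1486] d cm [ 0.03  0.39 -7.86] rot deg [-0.22 -0.65 -0.01] F [-0.3 -0.4 -0.2] open 0.0929 grip 0.0
```

View pics/c8.png

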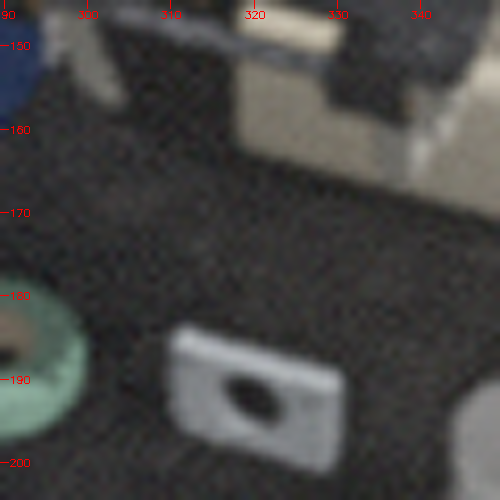

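The filter stands upright on the bench, quad about (310–331, 184–201), with the open fingers above its ends.

Call:
{"op": "arm_command", "data": {"deltas": [[[0,0.2,-2.5,0,0,0],[0,0.2,-2.5,0,-0.6,0],[0,0,-2.5,0,0,0],[0,0,-1.5,0,0,0],[0,0,-1,0,0,0],[0,0,-0.8,0,0,0],[0,0,-0.5,0,0,0],[0,0,-0.3,0,0,0],[0,0,0,0,0,0],[0,0,0,0,0,0]]]}}

```text
t: 11.98
tool_pos: [0.5464, 0.089, 0.0343]
orientation: [-2.023, -1.98, -0.417]
force: [-0.2, -0.0, 0.1]
opening: 0.0925
gripper_force: 0.0
```

Run:
```python
from h import *
go([.5455,.0875,.030],tool(-.025,.4))
```

```text
t 11.98 pos [0.5464 0.089  0.0343] d cm [-0.09 -0.15 -0.43] rot deg [-0.27  0.14 -0.19] F [-0.2 -0.   0.1] open 0.0925 grip 0.0
```

Call:
{"op": "arm_command", "data": {"deltas": [[[-0.1,-0.15,-0.45,0,0,0],[0,0,0,0,0,0],[0,0,0,0,0,0]]], "gripper": 0.5}}

```text
t: 12.23
tool_pos: [0.5447, 0.0873, 0.0291]
orientation: [-2.023, -1.979, -0.416]
force: [-0.3, -0.5, -0.5]
opening: 0.0776
gripper_force: 0.0
```

Call:
{"op": "arm_command", "data": {"deltas": [[[0,0,0,0,0,0],[0,0,0,0,0,0],[0,0,0,0,0,0],[0,0,0,0,0,0],[0,0,0,0,0,0],[0,0,0,0,0,0]]], "gripper": 0.2, "squeeze": 12}}

```text
t: 12.73
tool_pos: [0.5449, 0.0875, 0.0292]
orientation: [-2.022, -1.979, -0.417]
force: [-0.9, -0.2, 0.9]
opening: 0.06
gripper_force: 12.0
```

Run:
```python
from h import *
go([.586,.2877,.16],tool(-.025,.4))
```

```text
t 12.73 pos [0.5449 0.0875 0.0292] d cm [ 4.11 20.02 13.08] rot deg [-0.29  0.09 -0.18] F [-0.9 -0.2  0.9] open 0.06 grip 12.0
```

Call:
{"op": "arm_command", "data": {"deltas": [[[0,0,0.3,0,0,0],[0,0,0.7,0,0,0],[0,0,1.2,0,0,0],[0,0,2,0,0,0],[0,0,2.5,0,0,0],[0,0,2.5,0,0,0],[0,0,2,0,0,0],[0,0,1,0,0,0],[0,0,0,0,0,0],[0,0,0,0,0,0]]]}}

```text
t: 13.57
tool_pos: [0.545, 0.0874, 0.1514]
orientation: [-2.023, -1.98, -0.417]
force: [0.1, -0.0, -1.7]
opening: 0.0601
gripper_force: 12.0
```

Run:
```python
from h import *
s0=cv2.imread("pics/c8.png")
print("pred top-face corners side",P("side",[[.5455+a,.0851+b,.041] for a,b in((-.03,-.004),(.03,-.004),(-.03,.004),(.03,.004))]).round(1).tolist(), "bottom", P("side",[[.5455+a,.0851-.003,0] for a in(-.03,.03)]).round(1).tolist())
go([.586,.29,.148],tool(-.025,.4))
s=eyes.read_camera("side");t=eyes.read_camera("top")
cv2.imwrite("pics/f.png",s);cv2.imwrite("pics/ft.png",t)
```

```text
pred top-face corners side [[310.6, 185.7], [329.4, 190.9], [311.6, 184.1], [330.4, 189.2]] bottom [[310.7, 195.6], [329.1, 200.8]]
t 13.57 pos [0.545  0.0874 0.1514] d cm [ 4.1  20.26 -0.34] rot deg [-0.26  0.14 -0.19] F [ 0.1 -0.  -1.7] open 0.0601 grip 12.0
```

Call:
{"op": "arm_command", "data": {"deltas": [[[0.6,1,0.2,0,0,0],[1,1.6,0,0,0,0],[1,1.6,0,0,0,0],[1,1.6,0,0,0,0],[0.5,1.6,0,0,0,0],[0,1.6,0,0,0,0],[0,1.6,0,0,0,0],[0,1.6,0,0,0,0],[0,1.6,0,0,0,0],[0,1.2,0,0,0,0],[0,0.7,0,0,0,0],[0,0,0,0,0,0]]]}}

```text
t: 14.67
tool_pos: [0.5851, 0.2462, 0.1523]
orientation: [-2.02, -1.98, -0.415]
force: [0.3, -0.1, -0.9]
opening: 0.0602
gripper_force: 12.0
```

Run:
```python
from h import *
go([.586,.289,.147],tool(-.025,.4))
```

```text
t 14.67 pos [0.5851 0.2462 0.1523] d cm [ 0.09  4.28 -0.53] rot deg [-0.3   0.   -0.28] F [ 0.3 -0.1 -0.9] open 0.0602 grip 12.0
```

Call:
{"op": "arm_command", "data": {"deltas": [[[0.1,0.5,-0.1,0,0,0],[0,0.7,-0.1,0,0,0],[0,0.8,-0.1,0,0,0],[0,0.8,-0.1,0,0,0],[0,0.7,0,0,0,0],[0,0.5,0,0,0,0],[0,0.25,0,0,0,0],[0,0,0,0,0,0],[0,0,0,0,0,0]]]}}

```text
t: 15.42
tool_pos: [0.5867, 0.2871, 0.1491]
orientation: [-2.022, -1.98, -0.416]
force: [0.8, -0.0, -0.5]
opening: 0.0598
gripper_force: 12.0
```

Run:
```python
from h import *
go([.586,.289,.147],tool(-.025,.4))
s=eyes.read_camera("side");t=eyes.read_camera("top")
cv2.imwrite("pics/c9.png",np.hstack([crop(s,335,110,40,40,400,400),crop(t,205,180,40,40,400,400)]))
```

```text
t 15.42 pos [0.5867 0.2871 0.1491] d cm [-0.07  0.19 -0.21] rot deg [-0.28  0.08 -0.21] F [ 0.8 -0.  -0.5] open 0.0598 grip 12.0
```

View pics/c9.png

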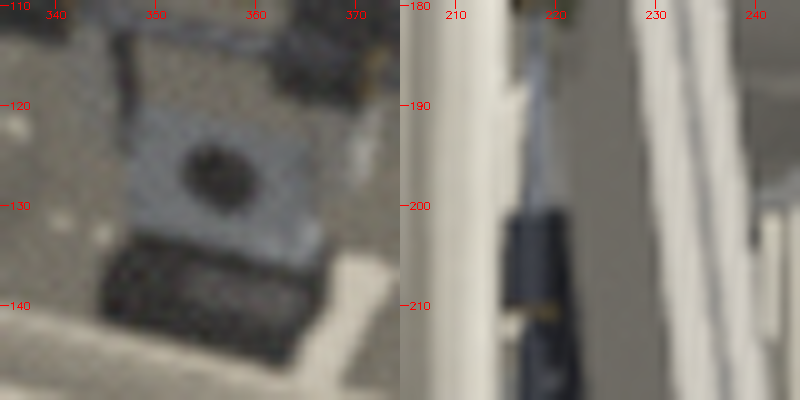

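Side crop: the filter hangs over the rails, foot line about (347.5,133) to (366.3,135.7), ends centred on the rails. Next, profiles of the rails across y from the undisturbed first pictures.

Run:
```python
from h import *
ys=np.arange(-.036,.037,.002)
for n in("side","top"):
    im=cv2.imread(f"pics/{n}0.png").astype(np.float32).mean(2)
    out=[]
    for y in ys:
        xs=np.linspace(-.026,.026,40)
        p=P(n,np.c_[.586+xs,.2877+y-.025*xs,np.full(40,.11)]).astype(np.float32)
        out.append(cv2.remap(im,p[:,0],p[:,1],cv2.INTER_LINEAR).mean())
    print(n,[(round(1000*y),int(o)) for y,o in zip(ys,out)])
```

```text
side [(-36, 56), (-34, 56), (-32, 58), (-30, 61), (-28, 64), (-26, 68), (-24, 72), (-22, 75), (-20, 77), (-18, 78), (-16, 78), (-14, 77), (-12, 76), (-10, 74), (-8, 71), (-6, 68), (-4, 65), (-2, 63), (0, 62), (2, 63), (4, 66), (6, 68), (8, 70), (10, 72), (12, 73), (14, 74), (16, 75), (18, 77), (20, 81), (22, 87), (24, 93), (26, 99), (28, 103), (30, 106), (32, 108), (34, 109), (36, 109)]
top [(-36, 216), (-34, 216), (-32, 213), (-30, 200), (-28, 168), (-26, 124), (-24, 85), (-22, 68), (-20, 80), (-18, 84), (-16, 85), (-14, 84), (-12, 83), (-10, 82), (-8, 82), (-6, 93), (-4, 138), (-2, 166), (0, 183), (2, 160), (4, 124), (6, 75), (8, 73), (10, 82), (12, 81), (14, 80), (16, 79), (18, 78), (20, 77), (22, 76), (24, 90), (26, 114), (28, 158), (30, 190), (32, 202), (34, 205), (36, 206)]
```

Call:
{"op": "arm_command", "data": {"deltas": [[[-0.05,0.15,0,0,0,-0.2],[0,0.1,0,0,0,0],[0,0,-0.3,0,0,0],[0,0,-0.3,0,0,0],[0,0,-0.2,0,0,0],[0,0,0,0,0,0],[0,0,0,0,0,0]]]}}

```text
t: 16.1
tool_pos: [0.5859, 0.2897, 0.1407]
orientation: [-2.026, -1.976, -0.416]
force: [-0.4, -0.9, -1.1]
opening: 0.06
gripper_force: 12.0
```

Call:
{"op": "arm_command", "data": {"deltas": [[[0,0,-0.1,0,0,0],[0,0,-0.1,0,0,0],[0,0,-0.1,0,0,0],[0,0,0,0,0,0]]]}}

```text
t: 16.43
tool_pos: [0.5864, 0.29, 0.1391]
orientation: [-2.025, -1.976, -0.419]
force: [-2.6, -0.4, 4.8]
opening: 0.0599
gripper_force: 12.0
```

Call:
{"op": "arm_command", "data": {"deltas": [[[0,0,0.2,0,0,0],[0,0,0.2,0,0,0],[0,0,0,0,0,0],[0,0,0,0,0,0]]]}}

```text
t: 16.77
tool_pos: [0.5863, 0.2895, 0.1421]
orientation: [-2.026, -1.976, -0.417]
force: [0.1, -0.6, 0.5]
opening: 0.0601
gripper_force: 12.0
```

Run:
```python
from h import *
go([.586,.2896,.14],tool(-.025,.4))
im=eyes.read_camera("side");cv2.imwrite("pics/g.png",im)
def cen(g,box): # dark blob centroid
    u0,v0,u1,v1=box;p=g[v0:v1,u0:u1].astype(float)
    m=p.min();th=(m+np.median(p))/2;w=(th-p).clip(0);V,U=np.mgrid[v0:v1,u0:u1]
    return (w*U).sum()/w.sum(),(w*V).sum()/w.sum()
c8=cv2.imread("pics/c8.png").mean(2);a=cen(c8,(205,355,305,440));w8=(289.5+a[0]/8.333,144.5+a[1]/8.333)
c9=cv2.imread("pics/c9.png").mean(2);a=cen(c9,(165,130,280,225));w9=(334.5+a[0]/10,109.5+a[1]/10)
print("w8",w8,"w9",w9)
# bench: solve x,h with y=.0811
c,d=ray("side",w8);X8=c+d*(.0811-c[1])/d[1];print("window bench",X8)
for nm,w,tz in(("c9",w9,.1491),):
    X=atz("side",w,X8[2]+tz-.0292);print(nm,"window at",X,"filter centre y",X[1]+.004)
g=im.astype(float).mean(2);u=P("side",[.586,.2857,.113+X8[2]])[0];print("exp now",u)
w=cen(g,(int(u[0])-4,int(u[1])-3,int(u[0])+6,int(u[1])+5));s=monitor.read_state();X=atz("side",w,X8[2]+s['tool_pos'][2]-.0292);print("now",w,X)
cv2.imwrite("pics/c10.png",crop(im,338,112,36,36,720,600)[:, :])
```

```text
t 16.77 pos [0.5863 0.2895 0.1421] d cm [-0.03  0.01 -0.21] rot deg [-0.28  0.09  0.02] F [ 0.1 -0.6  0.5] open 0.0601 grip 12.0
w8 (np.float64(319.8788103883268), np.float64(192.28934883008648)) w9 (np.float64(356.40489246824274), np.float64(127.30229119725433))
window bench [0.54559003 0.0811     0.02502394]
c9 window at [0.58687274 0.27936937 0.14492394] filter centre y 0.28336936930106515
exp now [356.58260267 128.1029586 ]
now (np.float64(356.449481865285), np.float64(129.0077720207254)) [0.58706996 0.28103683 0.13776705]
```

View pics/c10.png

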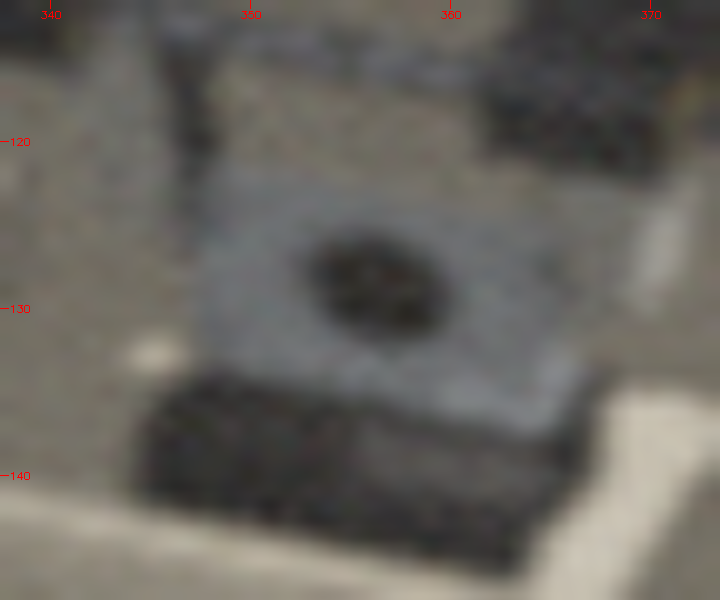

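The crop shows the filter upright with its foot line about (348,134) to (366,137), over the near rail's inner edge. The window centroid puts it about 2 mm short in y, so I'll shift +y and try again.

Call:
{"op": "arm_command", "data": {"deltas": [[[0,0.1,0,0,0,0],[0,0.1,0,0,0,0],[0,0,-0.15,0,0,0],[0,0,-0.1,0,0,0],[0,0,-0.1,0,0,0],[0,0,0,0,0,0],[0,0,0,0,0,0]]]}}

```text
t: 17.4
tool_pos: [0.5862, 0.2912, 0.1381]
orientation: [-2.027, -1.976, -0.416]
force: [1.0, -3.6, -2.9]
opening: 0.0598
gripper_force: 14.4
```

Run:
```python
from h import *
s=monitor.read_state();go([.586,.2896,.14],tool(-.025,.4));print(s['wrist_torque'].round(3))
```

```text
t 17.40 pos [0.5862 0.2912 0.1381] d cm [-0.02 -0.16  0.19] rot deg [-0.25  0.05  0.03] F [ 1.  -3.6 -2.9] open 0.0598 grip 14.4
[-0.677 -0.074  0.075]
```

Call:
{"op": "arm_command", "data": {"deltas": [[[0,0,0,0,0,0],[0,0,0,0,0,0]]]}}

```text
t: 17.57
tool_pos: [0.5862, 0.2912, 0.1381]
orientation: [-2.026, -1.976, -0.416]
force: [1.4, -4.5, -2.5]
opening: 0.0598
gripper_force: 15.1
```

Run:
```python
from h import *
s=monitor.read_state();go([.586,.2896,.14],tool(-.025,.4));print(s['wrist_torque'].round(3))
a=cv2.imread("pics/g.png").astype(float).mean(2);b=eyes.read_camera("side");cv2.imwrite("pics/g2.png",b);b=b.astype(float).mean(2);z=cv2.imread("pics/side0.png").astype(float).mean(2)
# cover top edge rows at columns away from the arm
for u in (336,338,340,376,380,384,388):
    print(u,[round(85+np.abs(np.diff(i[85:108,u])).argmax()+.5,1) for i in(z,a,b)])
def cen(g,box):
    u0,v0,u1,v1=box;p=g[v0:v1,u0:u1];m=p.min();th=(m+np.median(p))/2;w=(th-p).clip(0);V,U=np.mgrid[v0:v1,u0:u1]
    return (w*U).sum()/w.sum(),(w*V).sum()/w.sum()
s=monitor.read_state();w=cen(b,(352,126,362,134));print(w,atz("side",w,.025+s['tool_pos'][2]-.0292))
```

```text
t 17.57 pos [0.5862 0.2912 0.1381] d cm [-0.02 -0.16  0.19] rot deg [-0.25  0.06  0.02] F [ 1.4 -4.5 -2.5] open 0.0598 grip 15.1
[-0.797 -0.233  0.07 ]
336 [np.float64(94.5), np.float64(86.5), np.float64(88.5)]
338 [np.float64(94.5), np.float64(87.5), np.float64(104.5)]
340 [np.float64(95.5), np.float64(103.5), np.float64(104.5)]
376 [np.float64(102.5), np.float64(98.5), np.float64(99.5)]
380 [np.float64(103.5), np.float64(98.5), np.float64(99.5)]
384 [np.float64(104.5), np.float64(96.5), np.float64(97.5)]
388 [np.float64(105.5), np.float64(97.5), np.float64(98.5)]
(np.float64(356.3532401524778), np.float64(129.6302414231258)) [0.58635416 0.28327152 0.13396408]
```

Run:
```python
from h import *
im=cv2.imread("pics/top0.png").astype(np.float32).mean(2)
ys=np.arange(-.032,.0321,.0005);C=[];X=np.arange(-.027,.028,.006)
for x in X:
    p=P("top",np.c_[np.full(len(ys),.586+x),.2877+ys,np.full(len(ys),.11)]).astype(np.float32)
    I=cv2.remap(im,p[:,0:1],p[:,1:2],cv2.INTER_LINEAR)[:,0]
    def cross(a,b,th=130):
        k=[i for i in range(len(ys)-1) if a<=ys[i]<b and (I[i]-th)*(I[i+1]-th)<=0]
        return 1000*ys[k[0]] if k else np.nan
    C.append([cross(-.031,-.02),cross(-.009,0),cross(0,.009),cross(.02,.031)])
C=np.array(C);print(np.c_[X*1000,C].round(1))
for j in range(4):
    k=~np.isnan(C[:,j]);print(np.polyfit(X[k]*1000,C[k,j],1).round(3))
# filter yaw from side images: bottom edge line direction of front face while held (bright->dark), search under window
```

```text
[[-27.  -25.5  -3.5   4.   27. ]
 [-21.  -25.5  -4.5   4.   26.5]
 [-15.  -25.5  -4.5   4.   26. ]
 [ -9.  -25.5  -4.5   4.   26.5]
 [ -3.  -27.   -4.5   4.   27. ]
 [  3.  -27.   -4.5   3.5  27. ]
 [  9.  -27.   -4.5   4.   26.5]
 [ 15.  -27.   -5.    3.   26. ]
 [ 21.  -27.   -5.    2.5  26. ]
 [ 27.  -27.   -5.    2.   24.5]]
[ -0.036 -26.4  ]
[-0.02 -4.55]
[-0.034  3.5  ]
[-2.60e-02  2.63e+01]
```

Call:
{"op": "arm_command", "data": {"deltas": [[[0,-0.08,0,0,0,0],[0,0,0,0,0,0],[0,0,0,0,0,0]]]}}

```text
t: 17.87
tool_pos: [0.5861, 0.2911, 0.1387]
orientation: [-2.025, -1.976, -0.417]
force: [0.1, -0.9, -1.8]
opening: 0.0598
gripper_force: 12.7
```

Call:
{"op": "arm_command", "data": {"deltas": [[[0,0,-0.1,0,0,0],[0,0,0,0,0,0],[0,0,0,0,0,0]]]}}

```text
t: 18.12
tool_pos: [0.5862, 0.291, 0.1377]
orientation: [-2.026, -1.976, -0.418]
force: [0.4, 0.0, -1.0]
opening: 0.0598
gripper_force: 12.0
```

Call:
{"op": "arm_command", "data": {"deltas": [[[0,0,-0.1,0,0,0],[0,0,-0.1,0,0,0],[0,0,0,0,0,0],[0,0,0,0,0,0]]]}}

```text
t: 18.45
tool_pos: [0.5862, 0.2909, 0.1355]
orientation: [-2.026, -1.976, -0.417]
force: [1.0, 0.5, -0.7]
opening: 0.0597
gripper_force: 12.0
```

Call:
{"op": "arm_command", "data": {"deltas": [[[0,0,-0.1,0,0,0],[0,0,-0.1,0,0,0],[0,0,0,0,0,0],[0,0,0,0,0,0]]]}}

```text
t: 18.78
tool_pos: [0.5862, 0.2909, 0.1335]
orientation: [-2.026, -1.976, -0.417]
force: [0.3, 2.2, -2.7]
opening: 0.0599
gripper_force: 12.0
```

Call:
{"op": "arm_command", "data": {"deltas": [[[0,0.05,0,0,0,0],[0,0,-0.1,0,0,0],[0,0,-0.1,0,0,0],[0,0,0,0,0,0],[0,0,0,0,0,0]]]}}

```text
t: 19.2
tool_pos: [0.5861, 0.2912, 0.1313]
orientation: [-2.026, -1.976, -0.417]
force: [-0.7, 1.0, -1.3]
opening: 0.0599
gripper_force: 12.0
```

Call:
{"op": "arm_command", "data": {"deltas": [[[0,0,-0.1,0,0,0],[0,0,-0.1,0,0,0],[0,0,-0.1,0,0,0],[0,0,0,0,0,0],[0,0,0,0,0,0]]]}}

```text
t: 19.62
tool_pos: [0.5862, 0.2913, 0.1284]
orientation: [-2.026, -1.976, -0.417]
force: [-0.1, 0.7, -0.5]
opening: 0.0596
gripper_force: 12.0
```

Sliding freely in the slot. Foot height is about 14 mm above the floor.

Call:
{"op": "arm_command", "data": {"deltas": [[[0,0.02,-0.1,0,0,0],[0,0,-0.1,0,0,0],[0,0,-0.1,0,0,0],[0,0,-0.1,0,0,0],[0,0,-0.1,0,0,0],[0,0,0,0,0,0],[0,0,0,0,0,0]]]}}

```text
t: 20.2
tool_pos: [0.5861, 0.2914, 0.1233]
orientation: [-2.026, -1.976, -0.417]
force: [0.2, 1.1, -1.7]
opening: 0.0597
gripper_force: 12.0
```

Call:
{"op": "arm_command", "data": {"deltas": [[[0,0,-0.1,0,0,0],[0,0,-0.1,0,0,0],[0,0,-0.1,0,0,0],[0,0,-0.1,0,0,0],[0,0,0,0,0,0],[0,0,0,0,0,0]]]}}

```text
t: 20.7
tool_pos: [0.5861, 0.2914, 0.1193]
orientation: [-2.026, -1.976, -0.417]
force: [-0.5, 1.5, -2.2]
opening: 0.06
gripper_force: 12.0
```

Call:
{"op": "arm_command", "data": {"deltas": [[[0,0.04,-0.1,0,0,0],[0,0,-0.1,0,0,0],[0,0,-0.1,0,0,0],[0,0,0,0,0,0],[0,0,0,0,0,0]]]}}

```text
t: 21.12
tool_pos: [0.5861, 0.2917, 0.1163]
orientation: [-2.026, -1.976, -0.417]
force: [-0.2, -0.1, -1.1]
opening: 0.0598
gripper_force: 12.0
```

Call:
{"op": "arm_command", "data": {"deltas": [[[0,0,-0.1,0,0,0],[0,0,0,0,0,0],[0,0,0,0,0,0]]]}}

```text
t: 21.37
tool_pos: [0.5862, 0.2918, 0.1155]
orientation: [-2.026, -1.976, -0.417]
force: [-0.2, 0.2, -0.5]
opening: 0.0601
gripper_force: 12.0
```

Call:
{"op": "arm_command", "data": {"deltas": [[[0,0,-0.1,0,0,0],[0,0,0,0,0,0],[0,0,0,0,0,0]]]}}

```text
t: 21.62
tool_pos: [0.5862, 0.2918, 0.1145]
orientation: [-2.026, -1.976, -0.417]
force: [-0.2, -0.2, -0.9]
opening: 0.0594
gripper_force: 12.0
```

Call:
{"op": "arm_command", "data": {"deltas": [[[0,0,-0.07,0,0,0],[0,0,0,0,0,0],[0,0,0,0,0,0]]]}}

```text
t: 21.87
tool_pos: [0.5863, 0.292, 0.1143]
orientation: [-2.026, -1.976, -0.418]
force: [-1.1, -0.2, 2.6]
opening: 0.0596
gripper_force: 12.0
```

Call:
{"op": "arm_command", "data": {"deltas": [[[0,0,-0.07,0,0,0],[0,0,0,0,0,0],[0,0,0,0,0,0]]]}}

```text
t: 22.12
tool_pos: [0.5864, 0.2921, 0.1142]
orientation: [-2.025, -1.976, -0.418]
force: [-4.2, -1.1, 7.2]
opening: 0.0598
gripper_force: 12.0
```

Call:
{"op": "arm_command", "data": {"deltas": [[[0,0,0.05,0,0,0],[0,0,0,0,0,0],[0,0,0,0,0,0],[0,0,0,0,0,0],[0,0,0,0,0,0],[0,0,0,0,0,0]]], "gripper": 0.5}}

```text
t: 22.62
tool_pos: [0.5862, 0.2918, 0.1134]
orientation: [-2.026, -1.976, -0.417]
force: [-0.5, -0.2, 0.8]
opening: 0.0692
gripper_force: 0.0
```

Call:
{"op": "arm_command", "data": {"deltas": [[[0,-0.2,0.5,0,0,0],[0,-0.5,1,0,0,0],[0,-0.8,1.5,0,0,0],[0,-1.5,2,0,0,0],[0,-3,3,0,0,0],[0,-3,3,0,0,0],[0,-3,3,0,0,0],[0,-1.5,3,0,0,0],[0,0,3,0,0,0],[0,0,2,0,0,0],[0,0,0,0,0,0]]]}}

```text
t: 23.53
tool_pos: [0.5882, 0.1575, 0.3398]
orientation: [-2.029, -1.981, -0.429]
force: [1.0, -0.8, 1.5]
opening: 0.0698
gripper_force: 0.0
```

Run:
```python
from h import *
go([.586,.40,.30],tool(-.025,0))
t=eyes.read_camera("top");s=eyes.read_camera("side");cv2.imwrite("pics/t3.png",t);cv2.imwrite("pics/s3.png",s)
# slot profile in top view now (filter top z .126)
im=t.astype(np.float32).mean(2);i0=cv2.imread("pics/top0.png").astype(np.float32).mean(2)
ys=np.arange(-.012,.0121,.002)
for z in(.126,):
  for x in(-.035,-.025,-.01,.01,.025,.035):
    p=P("top",np.c_[np.full(len(ys),.586+x),.2877+ys-.025*x,np.full(len(ys),z)]).astype(np.float32)
    f=lambda I:cv2.remap(I,p[:,:1],p[:,1:2],cv2.INTER_LINEAR)[:,0].astype(int).tolist()
    print(x,f(im),f(i0))
g=s.astype(float).mean(2);g0=cv2.imread("pics/side0.png").astype(float).mean(2)
for u in (336,340,350,360,370,380,388): print(u,[round(85+np.abs(np.diff(i[85:112,u])).argmax()+.5,1) for i in(g0,g)])
print(P("side",[[.586,.2837,.110]]),g[126:142,357].astype(int))
p=P("side",[[.586,.334-.118*np.cos(a)+.008*np.sin(a),.133+.118*np.sin(a)+.008*np.cos(a)] for a in(1.2,1.25,1.3)]);print(p)
```

```text
t 23.53 pos [0.5882 0.1575 0.3398] d cm [-0.22 24.25 -3.98] rot deg [-23.19   1.25  -0.05] F [ 1.  -0.8  1.5] open 0.0698 grip 0.0
-0.035 [73, 86, 99, 105, 105, 95, 80, 62, 59, 57, 59, 61, 63] [81, 108, 156, 180, 189, 165, 123, 70, 66, 64, 65, 67, 69]
-0.025 [70, 73, 87, 99, 113, 151, 178, 197, 185, 165, 128, 96, 69] [76, 90, 139, 169, 187, 164, 124, 66, 71, 79, 79, 77, 75]
-0.01 [73, 74, 77, 89, 105, 148, 180, 197, 189, 166, 118, 88, 72] [81, 90, 136, 168, 189, 166, 131, 79, 73, 81, 80, 79, 78]
0.01 [78, 77, 83, 94, 111, 144, 177, 194, 190, 173, 126, 92, 77] [84, 86, 128, 162, 180, 163, 133, 86, 74, 85, 82, 80, 80]
0.025 [85, 84, 89, 100, 121, 150, 179, 193, 191, 170, 121, 80, 80] [93, 92, 126, 157, 172, 157, 129, 99, 84, 90, 90, 88, 88]
0.035 [189, 193, 194, 194, 185, 182, 182, 194, 199, 191, 190, 192, 201] [200, 204, 205, 204, 196, 193, 193, 206, 210, 202, 200, 203, 212]
336 [np.float64(94.5), np.float64(93.5)]
340 [np.float64(95.5), np.float64(94.5)]
350 [np.float64(97.5), np.float64(96.5)]
360 [np.float64(99.5), np.float64(98.5)]
370 [np.float64(101.5), np.float64(101.5)]
380 [np.float64(103.5), np.float64(103.5)]
388 [np.float64(105.5), np.float64(104.5)]
[[355.69931541 135.97123594]] [111 106 106 109 142 172 163 119  65  50  54  68  79  83  80  64]
[[360.76385859  94.79459623]
 [361.3789541   93.43401356]
 [361.99002583  92.15684882]]
```

The filter stands in the slot, let go, and the cover is still open. Next I close the gripper, straighten it and move behind the cover.

Call:
{"op": "arm_command", "data": {"deltas": [[[0,0,0.3,-5.8,0.3,0],[0,1.5,0,-5.8,0.3,0],[0,3,0,-5.8,0.3,0],[0,3.2,0,-5.8,0.3,0],[0,3.2,0,0,0,0],[0,3.2,0,0,0,0],[0,3.2,0,0,0,0],[0,3.2,0,0,0,0],[0,1.5,0,0,0,0],[0,0.7,0,0,0,0],[0,0,0,0,0,0],[0,0,0,0,0,0]]], "gripper": -1}}

```text
t: 24.63
tool_pos: [0.586, 0.3847, 0.3339]
orientation: [-2.246, -2.187, 0.014]
force: [0.8, 0.1, 0.0]
opening: 0.0006
gripper_force: 0.0
```

Run:
```python
from h import *
go([.586,.368,.217],tool(-.025,0))
r=.085;pr=None
for a in np.arange(1.3,-.01,-.1):
    q=np.array([.3353-r*np.cos(a)+.008*np.sin(a)+.0075,.133+r*np.sin(a)+.008*np.cos(a)])
    print(round(a,1),q.round(4),None if pr is None else ((q-pr)*100).round(2));pr=q
```

```text
t 24.63 pos [0.586  0.3847 0.3339] d cm [ -0.    -1.67 -11.69] rot deg [ 0.08 -0.62  0.1 ] F [0.8 0.1 0. ] open 0.0006 grip 0.0
1.3 [0.3278 0.217 ] None
1.2 [0.3195 0.2151] [-0.83 -0.19]
1.1 [0.3114 0.2124] [-0.81 -0.27]
1.0 [0.3036 0.2088] [-0.78 -0.35]
0.9 [0.2962 0.2046] [-0.74 -0.43]
0.8 [0.2893 0.1995] [-0.69 -0.5 ]
0.7 [0.2829 0.1939] [-0.64 -0.57]
0.6 [0.2772 0.1876] [-0.58 -0.63]
0.5 [0.272  0.1808] [-0.51 -0.68]
0.4 [0.2676 0.1735] [-0.44 -0.73]
0.3 [0.264  0.1658] [-0.37 -0.77]
0.2 [0.2611 0.1577] [-0.29 -0.8 ]
0.1 [0.259  0.1494] [-0.21 -0.83]
-0.0 [0.2578 0.141 ] [-0.12 -0.84]
```

Call:
{"op": "arm_command", "data": {"deltas": [[[0,-0.4,-2,0,-0.6,0],[0,-0.5,-3,0,0,0],[0,-0.5,-3,0,0,0],[0,0,-2,0,0,0],[0,0,-1.5,0,0,0],[0,0,0,0,0,0],[0,0,0,0,0,0]]]}}

```text
t: 25.22
tool_pos: [0.5861, 0.3696, 0.2194]
orientation: [2.253, 2.189, -0.002]
force: [0.7, -0.4, 0.0]
opening: 0.0007
gripper_force: 0.0
```

Call:
{"op": "arm_command", "data": {"deltas": [[[0,-0.8,0,0,0,0],[0,-0.8,0,0,0,0],[0,-0.8,0,0,0,0],[0,-0.6,0,0,0,0],[0,-0.5,0,0,0,0],[0,0,0,0,0,0],[0,0,0,0,0,0]]]}}

```text
t: 25.8
tool_pos: [0.5863, 0.3361, 0.2203]
orientation: [2.251, 2.19, 0.002]
force: [0.2, 0.3, -0.5]
opening: 0.0004
gripper_force: 0.0
```

Call:
{"op": "arm_command", "data": {"deltas": [[[0,-0.4,-0.1,0,0,0],[0,-0.4,-0.1,0,0,0],[0,-0.5,-0.1,0,0,0],[0,-0.5,-0.2,0,0,0],[0,-0.5,-0.2,0,0,0],[0,-0.5,-0.2,0,0,0],[0,-0.5,-0.2,0,0,0],[0,0,0,0,0,0]]]}}

```text
t: 26.47
tool_pos: [0.5861, 0.3022, 0.2084]
orientation: [2.251, 2.19, -0.001]
force: [-1.2, 1.0, 1.3]
opening: 0.0006
gripper_force: 0.6
```

Call:
{"op": "arm_command", "data": {"deltas": [[[0,-0.37,-0.21,0,0,0],[0,-0.37,-0.22,0,0,0],[0,-0.35,-0.25,0,0,0],[0,-0.35,-0.25,0,0,0],[0,-0.32,-0.28,0,0,0],[0,-0.32,-0.29,0,0,0],[0,-0.29,-0.31,0,0,0],[0,-0.29,-0.32,0,0,0],[0,-0.26,-0.34,0,0,0],[0,-0.25,-0.34,0,0,0],[0,0,0,0,0,0]]]}}

```text
t: 27.38
tool_pos: [0.5862, 0.2709, 0.1799]
orientation: [2.251, 2.19, -0.0]
force: [0.3, -0.6, 0.1]
opening: 0.0006
gripper_force: 0.2
```

Run:
```python
from h import *
go([.586,.272,.1808],tool(-.025,0))
s=eyes.read_camera("side");g=s.astype(float).mean(2);cv2.imwrite("pics/s4.png",s)
# cover far-end free-edge: predicted at angles, compare bright/dark profile near the cover's end
for a in(1.28,1.0,.75,.5,.25): print(a,P("side",[[.586+dx,.3353-.118*np.cos(a)+.008*np.sin(a),.133+.118*np.sin(a)+.008*np.cos(a)] for dx in(-.08,.08)]).round(1).tolist())
print({u:g[90:150,u].astype(int)[::2].tolist() for u in(338,345,372)})
```

```text
t 27.38 pos [0.5862 0.2709 0.1799] d cm [-0.02  0.11  0.09] rot deg [0.05 0.03 0.14] F [ 0.3 -0.6  0.1] open 0.0006 grip 0.2
1.28 [[336.5, 87.5], [388.2, 97.6]]
1.0 [[332.9, 95.6], [385.0, 106.2]]
0.75 [[329.9, 104.5], [382.1, 115.5]]
0.5 [[327.4, 114.2], [379.4, 125.5]]
0.25 [[325.7, 124.0], [377.2, 135.6]]
{338: [92, 125, 130, 127, 127, 128, 132, 164, 181, 180, 178, 162, 114, 101, 168, 187, 190, 173, 122, 98, 110, 106, 111, 110, 113, 120, 162, 136, 126, 125], 345: [82, 64, 107, 155, 185, 180, 181, 179, 180, 183, 181, 177, 129, 104, 135, 180, 188, 187, 170, 115, 109, 107, 108, 82, 66, 58, 96, 158, 136, 129], 372: [82, 111, 172, 125, 116, 182, 181, 180, 184, 184, 183, 188, 185, 185, 184, 165, 144, 180, 186, 198, 194, 186, 136, 107, 146, 162, 124, 108, 111, 116]}
```

The cover edge in the side picture matches about 0.5 rad. Continuing down.

Call:
{"op": "arm_command", "data": {"deltas": [[[0,-0.2,-0.36,0,0,0],[0,-0.2,-0.37,0,0,0],[0,-0.18,-0.38,0,0,0],[0,-0.18,-0.39,0,0,0],[0,-0.15,-0.4,0,0,0],[0,-0.14,-0.4,0,0,0],[0,-0.1,-0.4,0,0,0],[0,-0.1,-0.4,0,0,0],[0,-0.05,-0.3,0,0,0],[0,0,0,0,0,0],[0,0,0,0,0,0]]]}}

```text
t: 28.35
tool_pos: [0.586, 0.259, 0.1463]
orientation: [2.251, 2.191, 0.001]
force: [-0.2, 0.8, -0.6]
opening: 0.0006
gripper_force: 0.0
```

Call:
{"op": "arm_command", "data": {"deltas": [[[0,0,-0.15,0,0,0],[0,0,-0.15,0,0,0],[0,0,0,0,0,0],[0,0,0,0,0,0]]]}}

```text
t: 28.68
tool_pos: [0.5862, 0.2589, 0.1439]
orientation: [2.251, 2.191, 0.001]
force: [-0.5, 0.3, 0.8]
opening: 0.0004
gripper_force: 0.4
```

Call:
{"op": "arm_command", "data": {"deltas": [[[0,0,-0.1,0,0,0],[0,0,-0.1,0,0,0],[0,0,0,0,0,0],[0,0,0,0,0,0]]]}}

```text
t: 29.02
tool_pos: [0.5862, 0.2587, 0.1418]
orientation: [2.251, 2.191, 0.001]
force: [0.3, -0.9, 1.6]
opening: 0.0007
gripper_force: 0.9
```

Call:
{"op": "arm_command", "data": {"deltas": [[[0,0,-0.1,0,0,0],[0,0,0,0,0,0],[0,0,0,0,0,0]]]}}

```text
t: 29.27
tool_pos: [0.5863, 0.2587, 0.1412]
orientation: [2.251, 2.191, 0.001]
force: [-2.4, -1.2, 5.1]
opening: 0.0007
gripper_force: 2.2
```

Call:
{"op": "arm_command", "data": {"deltas": [[[0,0,-0.08,0,0,0],[0,0,0,0,0,0],[0,0,0,0,0,0]]]}}

```text
t: 29.52
tool_pos: [0.5863, 0.2587, 0.141]
orientation: [2.25, 2.191, 0.002]
force: [-4.0, -3.0, 9.0]
opening: 0.001
gripper_force: 4.4
```

Call:
{"op": "arm_command", "data": {"deltas": [[[0,0,1,0,0,0],[0,0,2,0,0,0],[0,0,3,0,0,0],[0,0,3,0,0,0],[0,0,3,0,0,0],[0,-3,0,0,0,0],[0,-3,0,0,0,0],[0,-3,0,0,0,0],[0,-3,0,0,0,0],[0,0,0,0,0,0],[0,0,0,0,0,0],[0,0,0,0,0,0]]]}}

```text
t: 30.52
tool_pos: [0.5863, 0.1392, 0.2602]
orientation: [2.251, 2.191, 0.002]
force: [-0.9, -0.6, 0.0]
opening: 0.0006
gripper_force: 0.0
```

Run:
```python
from h import *
go([.586,.1,.25],tool(-.025,0))
g=eyes.read_camera("side").astype(float).mean(2)
for a in(.06,0): print(a,P("side",[[.586+dx,.3353-.118*np.cos(a)+.008*np.sin(a),.133+.118*np.sin(a)+.008*np.cos(a)] for dx in(-.08,.08)]).round(1).tolist())
print({u:g[120:152,u].astype(int).tolist() for u in(330,345,360,372)})
```

```text
t 30.52 pos [0.5863 0.1392 0.2602] d cm [-0.03 -3.92 -1.02] rot deg [-0.04  0.07  0.14] F [-0.9 -0.6  0. ] open 0.0006 grip 0.0
0.06 [[324.9, 131.0], [375.9, 142.7]]
0 [[324.8, 133.1], [375.6, 144.9]]
{330: [109, 79, 93, 125, 155, 179, 181, 180, 181, 180, 183, 182, 185, 182, 184, 181, 179, 179, 181, 171, 149, 127, 106, 111, 106, 110, 112, 115, 147, 175, 168, 153], 345: [176, 182, 182, 182, 184, 181, 183, 186, 186, 185, 184, 186, 183, 184, 187, 189, 189, 190, 191, 187, 185, 184, 182, 173, 147, 125, 111, 110, 111, 111, 108, 137], 360: [156, 180, 182, 184, 185, 187, 185, 187, 187, 189, 191, 190, 190, 194, 193, 191, 194, 193, 192, 194, 196, 194, 194, 195, 189, 191, 186, 175, 145, 123, 117, 112], 372: [165, 143, 147, 167, 182, 185, 185, 188, 188, 189, 190, 191, 191, 190, 191, 196, 197, 197, 196, 198, 198, 197, 201, 200, 201, 198, 196, 195, 192, 190, 172, 149]}
```

```bash
python3 -c "
from plant import ticket
print(ticket.close_job())"
```

```text
the job is handed in; nothing more can be done
None
```

I handed the job in at about 30.5 s of the 64 s: the round-window filter was placed in the rail slot, released on the floor, and the cover was pushed down to a firm stop at its shut height of 141 mm; the hand-in returned no verdict.

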